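# Bring the demijohn to the front of the shop's display turntable

## Robot

A 7-joint arm with a two-finger parallel gripper is mounted at the origin on the work surface. World frame = base frame: x ahead of the robot, y to its left, z up, the work surface at z = 0. Lengths are in m, angles in degrees, forces in N, time in s.
With the tool pointing down it reaches from about 0.4 to 0.875 m from the base axis. Payload 19.3 kg.
Tool frame: the origin (TCP) lies between the finger pads, 19 mm behind the fingertips; this is the grasp point; z points along the fingers, y is the line along which they close (so a half turn about z gives the same grasp; the last joint's range is limited). The gripper opens to 85 mm and grips with 20 to 120 N. Pads are 22 mm wide; open, the fingers measure 114 mm over their backs; the gripper's body (76 mm by 85 mm) begins 54 mm behind the grasp point. The pads swing forward as they close: fully open they stand 13 mm farther back than shut.
Start: joints at [67.311, 29.874, -2.08, 91.645, 1.215, 58.505, -6.463], TCP at [0.2, -0.592, 0.25] pointing down, gripper open.
Joint ranges: [-166.77, 166.77], [-17.47, 122.26], [-85.68, 81.53], [9.62, 139.38], [-72.42, 252.41], [9.2, 110.78], [-144.41, 144.41]. Speed limits (degrees/s): [108.29, 108.29, 136.94, 136.94, 172.46, 172.46, 172.46].

## Interface

Orientations are given as [roll, pitch, yaw] about the fixed x, y, z axes, in that order (R = Rz(yaw) Ry(pitch) Rx(roll)).
In Python, from plant import bot gives the robot as it stands. The module is installed in compiled form; this text tells all that it offers.
- The arm moves only by the shell command python3 -m jog 'ROWS' [OPENING]. ROWS is a JSON object of lists of equal length, an entry for each row: "offset": the shift along the tool's x, y, z in units of 25 mm (1.0 is 25 mm), a list of three; "turn": the turn about the tool's z in units of 6 degrees (1.0 is 6 degrees). A call has exactly 10 rows; each row shifts and turns the commanded pose from where the row before left it, along the tool's axes as they then stand; what a row does not reach is not made up. A row lasts 1/12 s, in which the tool goes at most 41.7 mm and 7.16 degrees, less where a joint would pass 70% of its speed; a pose out of reach is approached as far as the arm can. A call is refused whole if a number of a shift passes 1 or a number of a turn 1, either way. A call with a gripper value outside its range is refused whole. OPENING is the finger opening in mm, from 0 to 85.4, set as the call begins (- or left out, the last holds). The fingers move at their own pace and stop on an object; the grip force is fixed at half the most. Time passes only in rows, so rows that do not move let the fingers close, or fill a call up. It gives the time, the measured TCP pose, the force, the opening and the grip force at its end, in the units of the state.
- bot.state(): the state, without advancing time (a new reading comes with each control period).
- bot.grab_frame(name): name is "side" or "top"; returns the picture (384x512x3 uint8, red, green, blue); there is no depth.
- bot.calibration(name): a dict with "fx", "fy", "cx", "cy" (pixels), "rvec" (rotation vector, rad) and "tvec" (3), from world to camera coordinates, as OpenCV has them. Camera axes: x right, y down, z forward; pixel columns grow to the right and rows downward; lengths in m; the calibration is good to about 2 mm. A picture is of the moment at which its call begins. calibration takes no time and is no camera call.
- bot.hand_in(): hands the job in; it is judged then, once.
The state is a dict: "time_s": time; "joint_positions": joint angles; "qd": joint speeds; "joint_efforts": joint torques, N m; "tcp_pos": TCP position; "ee_rot": TCP orientation; "ft_force": force on the tool from outside, world axes, zero at the start; "torque": the same for the moment, N m; "width": opening from 0.0 (shut) to 1.0 (fully open); "grip_force": force on a finger pad.
Only numpy, scipy, OpenCV 4.12 (cv2) and the standard library are available. Lean on these libraries where they do the work, as an engineer would, in place of code of your own. Each camera call takes 0.05 s, during which the arm holds its last target. There are 200 camera calls.

## Task

On the shop counter, draw the bolt fully out to free the display turntable, then, holding the square wooden knob on its centre post, turn the turntable until the little narrow-necked demijohn stands squarely at the front, right behind the brass pointer. Do not touch, lift or topple the jars, and leave the other things on the counter alone. Finish still gripping the knob and holding the turntable still there, with the bolt left out: do not let go.

Things in the scene. Friction and masses are not known exactly. Their poses are not given: they have to be found in the camera images.
- base: Fixed round foot of the turntable, 250 mm across, 13 mm high; origin on the counter on the turntable's axis, z up. Its front is its -x side: there a brass strip 30 mm wide runs out to 198 mm from the axis and carries an upright brass cone, tip 38 mm high, the pointer. The bolt's guide is at its -y side.
- carousel: Turntable, 300 mm across, top at z = 28 mm, origin on its vertical axis at counter height; turns either way up to 3.6 rad from the start, where its axes agree with base and the bolt locks it. Free, it has light friction (0.04 N m). Five pockets (rims 9 mm high, 74 mm inside) 72 degrees apart, 95 mm from the axis: at the start the front one is empty, the others hold the jars in any order.
- handle (a point): Centre of the square wooden knob on the turntable's centre post, 174 mm above the counter and higher than every jar. The knob is 36 x 36 mm and 36 mm tall (z = 156 to 192 mm), faces square to the turntable's x and y axes: four grips, a quarter turn apart, turning with the turntable. Below it a brass collar 52 mm across, z = 150 to 156 mm.
- bolt (a joint): Sliding steel bolt that locks the turntable between two small lugs on its edge (42 mm high): 0 = fully in, 0.034 m = fully out; starts 0 to 4 mm out; stays where left (friction about 2 N). It slides along the -y direction of base, away from the turntable, clears the lugs at 20 mm and counts as fully out beyond 26 mm.
- bolt_knob (a point): Centre of the bolt's upright brass knob, a cylinder 22 mm across and 36 mm tall (z = 50 to 86 mm); this point is at z = 68 mm and, bolt fully in, 190 mm from the turntable's axis; it moves with the bolt. Its axes are those of base, so pulling out is along its -y. The guide below is at most 46 mm high and 34 mm wide.
- front (a point): Point fixed to the foot at the front, 95 mm from the axis towards the brass pointer, at the turntable's top surface: where the middle of the demijohn's foot must be.
- demijohn: The jar to bring to the front: little green glass demijohn with a round belly 70 mm across and a long narrow neck (26 mm) with a cork, 119 mm tall, the tallest and the only one with a narrow neck. Loose, standing in a pocket with 2 mm of play. Origin: centre of its underside.
- preserve_jar: Leave alone: straight green glass jar with a wide flat lid, 70 mm across, 90 mm tall, loose in a pocket. Origin: centre of its underside.
- crock: Leave alone: white stoneware crock, 70 mm across, 68 mm tall, loose in a pocket. Origin: centre of its underside.
- glass_pot: Leave alone: low green glass pot with a flat lid, 70 mm across, 54 mm tall, loose in a pocket. Origin: centre of its underside.
- stick_pot: Bystander: white stoneware pot 112 mm across and 135 mm tall, with wooden sticks standing in it to about 240 mm, on the counter to the robot's left. Origin: centre of its underside.
- ticket_box: Bystander: open wooden box, 100 x 140 x 50 mm, on the counter to the left, near the robot. Origin: centre of its underside.
- brush: Bystander: brush lying on the counter to the robot's right. Its x axis runs along it.
Not all that is in view belongs to the job. What is shaped like the demijohn but blue or purple is not meant.

How it is judged:
By the outcome, as a careful person would: the job done as asked, in the order asked, and still so for the second after the job is handed in, while the arm keeps its last pose, push and grip.
It also fails if it takes over 59 s, if anything falls off the work surface, if the arm or the gripper's body presses on something with over 40 N, if the wrist force passes 120 N, or if a joint passes its speed limit or range.

## Working session

There is one attempt and no reset: what is moved stays moved. The work goes in short steps, Python scripts to look and compute and a shell command to move; the robot and the scene stay as the last step left them, time stands still between calls to the robot, and variables do not carry over. Pictures are saved under pics/ and viewed, at most 10 in all, crops included, and the job is handed in when it is done.

```bash
mkdir -p pics
cat > h.py <<'E'
import numpy as np, cv2
from plant import bot
def cam(n):
    c=bot.calibration(n); K=np.array([[c['fx'],0,c['cx']],[0,c['fy'],c['cy']],[0,0,1.]])
    return K,np.array(c['rvec'],float),np.array(c['tvec'],float)
def ray(n,u,v):
    K,r,t=cam(n); R=cv2.Rodrigues(r)[0]
    return -R.T@t, R.T@np.linalg.inv(K)@np.array([u,v,1.])
def plane(n,u,v,z):
    o,d=ray(n,u,v); return o+d*(z-o[2])/d[2]
def proj(n,p):
    K,r,t=cam(n); return cv2.projectPoints(np.array(p,float).reshape(-1,3),r,t,K,None)[0].reshape(-1,2)
def snap(n,f):
    im=bot.grab_frame(n); cv2.imwrite('pics/'+f,im[:,:,::-1]); return im
E
python3 - <<'E'
from h import *
for n in('side','top'):
    snap(n,n+'0.png'); print(n,ray(n,256,192))
s=bot.state(); print(s['time_s'],s['tcp_pos'],s['ee_rot'],s['width'])
E
```

```text
side (array([0.15860245, 0.80476442, 1.18898225]), array([ 0.26798554, -0.60346476, -0.75104048]))
top (array([ 0.33302569, -0.03985207,  1.15265534]), array([ 0.17558514, -0.00584468, -0.98457882]))
0.1 [ 0.19992713 -0.5918919   0.24951831] [-1.79945204e+02  2.89483117e-03  1.86644422e+01] 0.9996894509100999
```

View pics/side0.png

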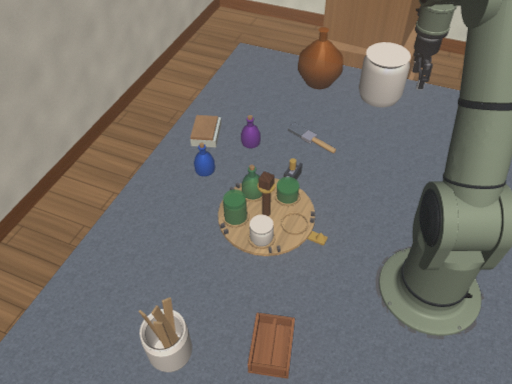

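View pics/top0.png

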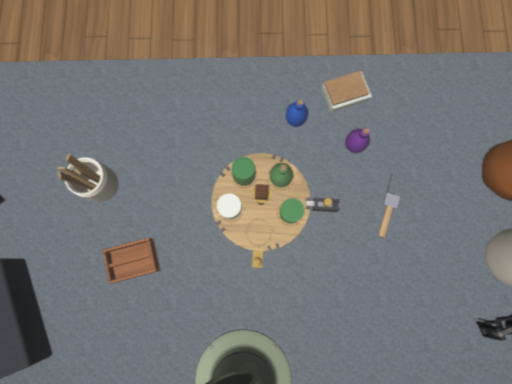

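Side and top agree: the turntable is centred near (261,201) in the top view, the pointer is at (258,259), the bolt knob at (328,203) and the demijohn at (282,175), back right.

Run:
```python
from h import *
im=cv2.imread('pics/top0.png'); c=im[145:275,205:345]; cv2.imwrite('pics/c1.png',cv2.resize(c,None,fx=4.4,fy=4.4,interpolation=cv2.INTER_CUBIC))
hsv=cv2.cvtColor(im,cv2.COLOR_BGR2HSV)
m=((hsv[...,0]>8)&(hsv[...,0]<26)&(hsv[...,1]>60)&(hsv[...,2]>110)).astype(np.uint8)
m[:140]=0;m[285:]=0;m[:,:200]=0;m[:,316:]=0
m=cv2.morphologyEx(m,cv2.MORPH_OPEN,np.ones((3,3)))
cs=cv2.findContours(m,0,2)[0]
for k in cs:
  if cv2.contourArea(k)>20: M=cv2.moments(k);print(cv2.contourArea(k),M['m10']/M['m00'],M['m01']/M['m00'],cv2.boundingRect(k))
k=max(cs,key=cv2.contourArea); p=cv2.convexHull(k)[:,0]
w=np.array([plane('top',u,v,.028)[:2] for u,v in p])
for _ in range(4):
  A=np.c_[2*w,np.ones(len(w))]; s=np.linalg.lstsq(A,(w**2).sum(1),rcond=None)[0]; r=np.sqrt(s[2]+s[0]**2+s[1]**2)
  e=np.abs(np.hypot(*(w-s[:2]).T)-r); print(s[:2],r,e.max()); w=w[e<max(.004,e.mean()*2)]
print('pointer',plane('top',258,259,.02),'bolt',plane('top',328,203,.086),'knobtop',plane('top',262,192,.192))
print('demi',plane('top',282,176,.06))
```

```text
5778.5 257.5968965417784 207.88431253785583 (212, 153, 98, 115)
[ 0.49322039 -0.05890988] 0.1547497670439055 0.028234117373573675
[ 0.50707559 -0.05983076] 0.14813149055790656 0.0017308901827322865
[ 0.50707559 -0.05983076] 0.14813149055790656 0.0017308901827322865
[ 0.50707559 -0.05983076] 0.14813149055790656 0.0017308901827322865
pointer [ 0.33409726 -0.04905029  0.02      ] bolt [ 0.48805881 -0.25060107  0.086     ] knobtop [ 0.50408898 -0.06105314  0.192     ]
demi [ 0.57471105 -0.12408968  0.06      ]
```

View pics/c1.png

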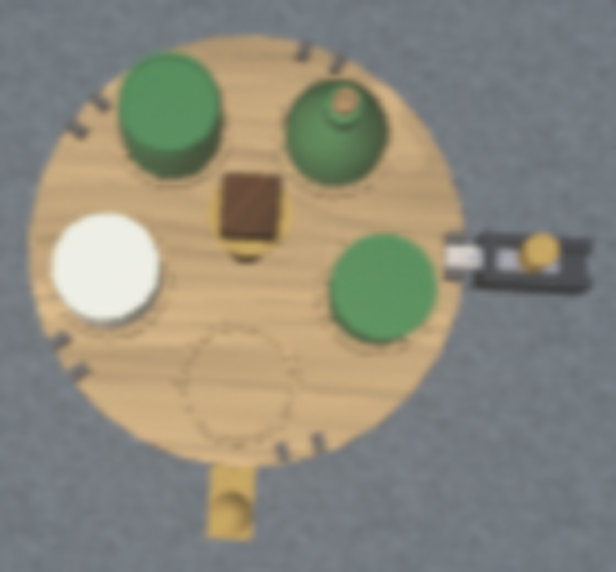

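The crop shows the jars in their pockets, the front pocket empty, the bolt knob at crop (540,250), and the demijohn at back right. It has to go 144° clockwise seen from above. Next I refine the yaw and the knob positions.

```bash
cat >> h.py <<'E'
def delta(x,y,z,yaw=None):
    s=bot.state(); p=s['tcp_pos']; ps=s['ee_rot'][2]
    d=np.array([x,y,z])-p; a=np.deg2rad(ps); c,q=np.cos(a),np.sin(a)
    print('t',s['time_s'],'p',np.round(p,4),'rot',np.round(s['ee_rot'],1),'q7',np.round(s['joint_positions'][-1],1))
    print('rows total x,y,z (25mm):',np.round([(c*d[0]+q*d[1])/.025,(q*d[0]-c*d[1])/.025,-d[2]/.025],3),'turn(6deg):',None if yaw is None else round(-(yaw-ps)/6,3))
E
python3 - <<'E'
from h import *
im=cv2.imread('pics/top0.png'); hsv=cv2.cvtColor(im,cv2.COLOR_BGR2HSV).astype(int); H,S,V=hsv[...,0],hsv[...,1],hsv[...,2]
def blob(m,x0,y0,x1,y1):
    z=np.zeros(m.shape,np.uint8); z[y0:y1,x0:x1]=m[y0:y1,x0:x1]
    k=max(cv2.findContours(z,0,1)[0],key=cv2.contourArea); M=cv2.moments(z[...],True)
    return (M['m10']/M['m00'],M['m01']/M['m00'],M['m00']),cv2.minAreaRect(k)
C=np.array([.5071,-.0598])
b,_=blob((H>12)&(H<28)&(S>90)&(V>110),318,190,340,215); P=plane('top',b[0],b[1],.080)[:2]; print('bolt',b,P,np.hypot(*(P-C)),'yaw',np.rad2deg(np.arctan2((P-C)[0],-(P-C)[1])))
k,r=blob((V<95)&(S>80)&(H<20),250,180,272,203); print('knob',k,r,plane('top',k[0],k[1],.188))
w=np.array([plane('top',u,v,.192)[:2] for u,v in cv2.boxPoints(r)]); print('edges',[np.rad2deg(np.arctan2(*(w[i]-w[i-1])[::-1])) for i in range(4)])
p,r=blob((S>110)&(H>12)&(H<30),246,252,270,272); P=plane('top',p[0],p[1],.02)[:2]; print('ptr',p,P,'yaw',np.rad2deg(np.arctan2(*(C-P)[::-1])))
c=lambda u,v,z:plane('top',205+u/4.4,145+v/4.4,z)[:2]
P=c(238,383,.037); print('pocket',P,np.hypot(*(P-C)),np.rad2deg(np.arctan2(*(C-P)[::-1])))
a,d=c(482,262,.046),c(590,265,.046); print('guide dir yaw',np.rad2deg(np.arctan2((d-a)[0],-(d-a)[1])))
# side view of knobs
im=cv2.imread('pics/side0.png'); cv2.imwrite('pics/c2.png',cv2.resize(im[150:260,210:335],None,fx=4.8,fy=4.8,interpolation=cv2.INTER_CUBIC))
for u,v in((478,255),(512,255)): print('whitepot',plane('top',u,v,.12))
delta(.488,-.25,.25,85)
E
```

```text
bolt (326.8727272727273, 201.85454545454544, 55.0) [ 0.49229647 -0.24873515] 0.18951421289227097 yaw -4.4801119314421385
knob (262.1666666666667, 197.83333333333334, 12.0) ((261.5, 197.5), (1.0, 9.0), 90.0) [ 0.48946705 -0.06126718  0.188     ]
edges [np.float64(-1.0047238167267871), np.float64(-90.93454613828646), np.float64(178.75018424903968), np.float64(89.06739555931878)]
ptr (256.93388429752065, 258.91735537190084, 121.0) [ 0.33438211 -0.04590891] yaw -4.598199431330508
pocket [ 0.41210133 -0.05352913] 0.0952054138804041 -3.7766231049654437
guide dir yaw -2.531073996882778
whitepot [ 0.33613438 -0.63710366  0.12      ]
whitepot [ 0.33483516 -0.72733475  0.12      ]
t 0.1 p [ 0.1999 -0.5919  0.2495] rot [-179.9    0.    18.7] q7 -6.5
rows total x,y,z (25mm): [15.293 -9.269 -0.019] turn(6deg): -11.056
```

View pics/c2.png

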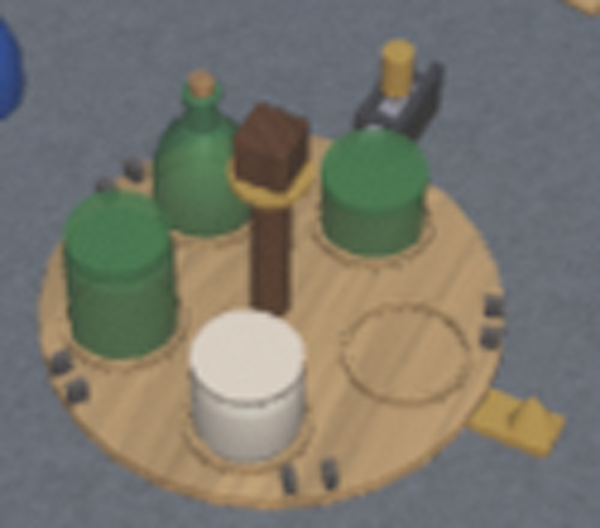

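The bolt's knob stands upright at c2 (398,65), and the jars are as expected. I take base yaw ≈ −4.3°, axis ≈ (0.507, −0.060) and bolt knob ≈ (0.491, −0.249).

```bash
python3 -m jog '{"offset":[[0.77,-0.46,0],[0.77,-0.46,0],[0.77,-0.46,0],[0.77,-0.46,0],[0.77,-0.46,0],[0.77,-0.46,0],[0.77,-0.46,0],[0.77,-0.46,0],[0.77,-0.46,0],[0.77,-0.46,0]],"turn":[0,0,0,0,0,0,0,0,0,0]}' 70 
python3 -m jog '{"offset":[[0.77,-0.46,0],[0.77,-0.46,0],[0.77,-0.46,0],[0.77,-0.46,0],[0.77,-0.46,0],[0.77,-0.46,0],[0.77,-0.46,0],[0.77,-0.46,0],[0.77,-0.46,0],[0.77,-0.46,0]],"turn":[0,0,0,0,0,0,0,0,0,0]}'
python3 -m jog '{"offset":[[0,0,0],[0,0,0],[0,0,0],[0,0,0],[0,0,0],[0,0,0],[0,0,0],[0,0,0],[0,0,0],[0,0,0]],"turn":[-1,-1,-1,-1,-1,-1,-1,-1,-1,-1]}'
python3 -c "
from h import *
delta(.491,-.249,.13,85.7)"
```

```text
time_s: 0.93
tcp_pos: [0.3461, -0.4206, 0.2498]
ee_rot: [-180.0, 0.0, 18.7]
ft_force: [0.0, -0.5, -0.2]
width: 0.824
grip_force: 0.0
time_s: 1.77
tcp_pos: [0.4916, -0.25, 0.2498]
ee_rot: [-180.0, 0.0, 18.7]
ft_force: [1.0, -0.9, 0.2]
width: 0.819
grip_force: 0.0
time_s: 2.6
tcp_pos: [0.491, -0.251, 0.2497]
ee_rot: [-180.0, -0.0, 79.0]
ft_force: [0.1, 0.3, 0.4]
width: 0.819
grip_force: 0.0
t 2.6 p [ 0.491  -0.251   0.2497] rot [-180.   -0.   79.] q7 -0.3
rows total x,y,z (25mm): [ 0.077 -0.015  4.79 ] turn(6deg): -1.123
```

```bash
python3 -m jog '{"offset":[[0.08,0,0.5],[0,0,0.5],[0,0,0.5],[0,0,0.5],[0,0,0.5],[0,0,0.5],[0,0,0.5],[0,0,0.5],[0,0,0.5],[0,0,0]],"turn":[-0.6,-0.52,0,0,0,0,0,0,0,0]}'
python3 - <<'E'
from h import *
delta(.491,-.249,.072,85.7)
a=snap('side','s1.png'); b=snap('top','t1.png')
a=a[110:230,220:340];b=b[140:260,260:380]
cv2.imwrite('pics/c3.png',cv2.resize(np.hstack([a,b])[:,:,::-1],None,fx=3.3,fy=3.3,interpolation=cv2.INTER_CUBIC))
E
```

```text
time_s: 3.43
tcp_pos: [0.4905, -0.2486, 0.1353]
ee_rot: [-179.8, -0.1, 85.4]
ft_force: [-0.7, 0.3, 0.2]
width: 0.817
grip_force: 0.0
t 3.4333 p [ 0.4905 -0.2486  0.1353] rot [-1.798e+02 -1.000e-01  8.540e+01] q7 0.8
rows total x,y,z (25mm): [-0.016  0.023  2.534] turn(6deg): -0.051
```

View pics/c3.png

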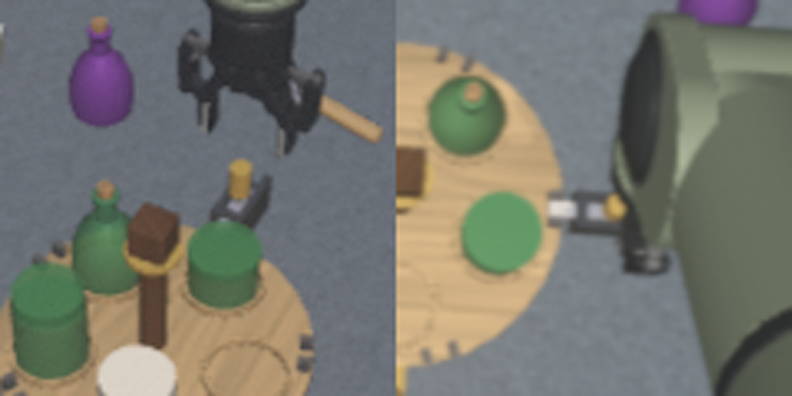

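The open gripper is above the bolt's knob (crop (240,175) in the side half), with a finger on each side along base x. I go down and grip.

```bash
python3 -m jog '{"offset":[[0,0,0.35],[0,0,0.35],[0,0,0.35],[0,0,0.35],[0,0,0.35],[0,0,0.35],[0,0,0.3],[0,0,0.1],[0,0,0],[0,0,0]],"turn":[0,0,0,0,0,0,0,0,0,0]}'
python3 -m jog '{"offset":[[0,0,0],[0,0,0],[0,0,0],[0,0,0],[0,0,0],[0,0,0],[0,0,0],[0,0,0],[0,0,0],[0,0,0]],"turn":[0,0,0,0,0,0,0,0,0,0]}' 0
python3 -c "
from h import *
delta(.491,-.249,.072,85.7);print(bot.state()['joint_positions'])"
```

```text
time_s: 4.37
tcp_pos: [0.4916, -0.249, 0.075]
ee_rot: [-180.0, -0.0, 85.4]
ft_force: [0.5, 0.1, 0.2]
width: 0.819
grip_force: 0.0
time_s: 5.2
tcp_pos: [0.4944, -0.2493, 0.076]
ee_rot: [179.7, 0.0, 85.4]
ft_force: [13.9, -3.5, -2.6]
width: 0.238
grip_force: 59.4
t 5.2 p [ 0.4944 -0.2493  0.076 ] rot [179.7   0.   85.4] q7 -1.9
rows total x,y,z (25mm): [ 0.002 -0.138  0.159] turn(6deg): -0.047
[ 34.10653025  38.44894289 -18.67036877 109.23637988  20.12110201
  35.14640707  -1.90704333]
```

```bash
python3 -m jog '{"offset":[[0,0.1,0],[-0.2,0,0],[-0.2,0,0],[-0.2,0,0],[-0.2,0,0],[-0.2,0,0],[-0.2,0,0],[-0.1,0,0],[0,0,0],[0,0,0]],"turn":[0,0,0,0,0,0,0,0,0,0]}'
python3 -c "
from h import *
s=bot.state();p=s['tcp_pos'];print(p,np.hypot(*(p[:2]-[.4944,-.2493])),s['width'],s['grip_force'])"
```

```text
time_s: 6.03
tcp_pos: [0.4922, -0.2822, 0.0758]
ee_rot: [179.9, 0.1, 85.4]
ft_force: [1.4, -1.6, 8.3]
width: 0.234
grip_force: 60.6
[ 0.49216446 -0.28224926  0.07581266] 0.03302500672681596 0.23385405703736403 60.63888967037201
```

```bash
python3 -m jog '{"offset":[[0,0,0],[0,0,0],[0,0,0],[0,0,0],[0,0,0],[0,0,0],[0,0,-0.2],[0,0,-0.4],[0,0,-0.6],[0,0,-0.8]],"turn":[0,0,0,0,0,0,0,0,0,0]}' 70
python3 -m jog '{"offset":[[0,0,-0.8],[0,0,-0.8],[0,0,-0.8],[0,0,-0.8],[0,0,-0.8],[0,0,-0.8],[0,0,-0.6],[0,0,0],[0,0,0],[0,0,0]],"turn":[0,0,0,0,0,0,0,-1,-1,-1]}'
python3 - <<'E'
from h import *
delta(.507,-.06,.26,175.9);print(bot.state()['joint_positions'])
a=snap('side','s2.png'); b=snap('top','t2.png')
a=a[110:230,220:340];b=b[140:260,240:360]
cv2.imwrite('pics/c4.png',cv2.resize(np.hstack([a,b])[:,:,::-1],None,fx=3.3,fy=3.3,interpolation=cv2.INTER_CUBIC))
E
```

```text
time_s: 6.87
tcp_pos: [0.4911, -0.2813, 0.1256]
ee_rot: [-179.9, -0.0, 85.4]
ft_force: [-0.0, 0.2, -0.9]
width: 0.822
grip_force: 0.0
time_s: 7.7
tcp_pos: [0.4915, -0.2815, 0.2614]
ee_rot: [180.0, 0.1, 103.7]
ft_force: [0.4, -0.2, -0.2]
width: 0.819
grip_force: 0.0
t 7.7 p [ 0.4915 -0.2815  0.2614] rot [1.800e+02 1.000e-01 1.037e+02] q7 24.8
rows total x,y,z (25mm): [8.462 2.701 0.055] turn(6deg): -12.034
[ 44.3300872   25.84444598 -28.24541031  98.99177755  14.01746748
  58.60407503  24.82486614]
```

View pics/c4.png

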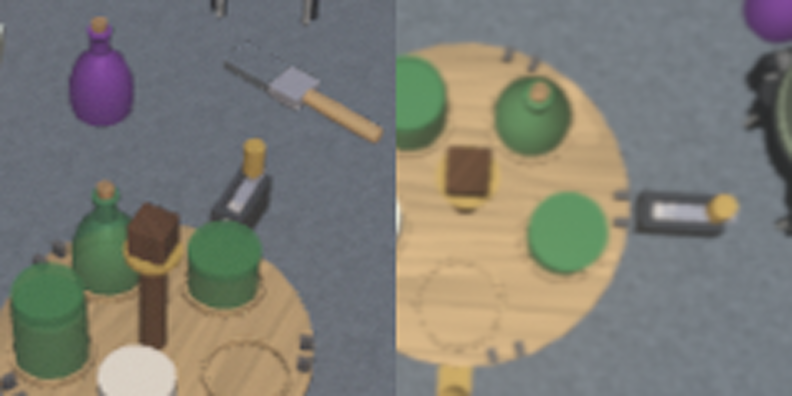

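The bolt knob has moved well clear (top half (723,207)), the lugs are free, and the turntable hasn't moved. I go to the knob.

```bash
python3 -m jog '{"offset":[[0.85,0.27,0],[0.85,0.27,0],[0.85,0.27,0],[0.85,0.27,0],[0.85,0.27,0],[0.85,0.27,0],[0.85,0.27,0],[0.85,0.27,0],[0.85,0.27,0],[0.81,0.27,0]],"turn":[0,0,0,0,0,0,0,0,0,0]}'
python3 -m jog '{"offset":[[0,0,0],[0,0,0],[0,0,0],[0,0,0],[0,0,0],[0,0,0],[0,0,0],[0,0,0],[0,0,0],[0,0,0]],"turn":[-1,-1,-1,-1,-1,-1,-1,-1,-1,-1]}'
python3 -m jog '{"offset":[[0,0,0],[0,0,0],[0,0,0],[0,0,0.3],[0,0,0.3],[0,0,0.3],[0,0,0.3],[0,0,0.1],[0,0,0],[0,0,0]],"turn":[-1,-1,0,0,0,0,0,0,0,0]}'
python3 - <<'E'
from h import *
delta(.507,-.06,.181,175.9);print(bot.state()['joint_positions'])
a=snap('side','s3.png')
cv2.imwrite('pics/c5.png',cv2.resize(a[110:260,200:340,::-1],None,fx=4,fy=4,interpolation=cv2.INTER_CUBIC))
E
```

```text
time_s: 8.63
tcp_pos: [0.508, -0.059, 0.2606]
ee_rot: [180.0, 0.0, 103.1]
ft_force: [0.5, 0.4, 0.5]
width: 0.819
grip_force: 0.0
time_s: 9.47
tcp_pos: [0.508, -0.0603, 0.2605]
ee_rot: [-180.0, 0.0, 163.4]
ft_force: [-0.6, -0.5, 0.4]
width: 0.813
grip_force: 0.0
time_s: 10.3
tcp_pos: [0.5082, -0.0601, 0.2274]
ee_rot: [180.0, -0.0, 175.4]
ft_force: [1.3, 0.2, 0.0]
width: 0.82
grip_force: 0.0
t 10.3 p [ 0.5082 -0.0601  0.2274] rot [180.   -0.  175.4] q7 62.4
rows total x,y,z (25mm): [0.046 0.    1.856] turn(6deg): -0.089
[ 35.67716484  27.41004049 -47.45289378 108.23616812  24.43278688
  55.01848236  62.39374036]
```

View pics/c5.png

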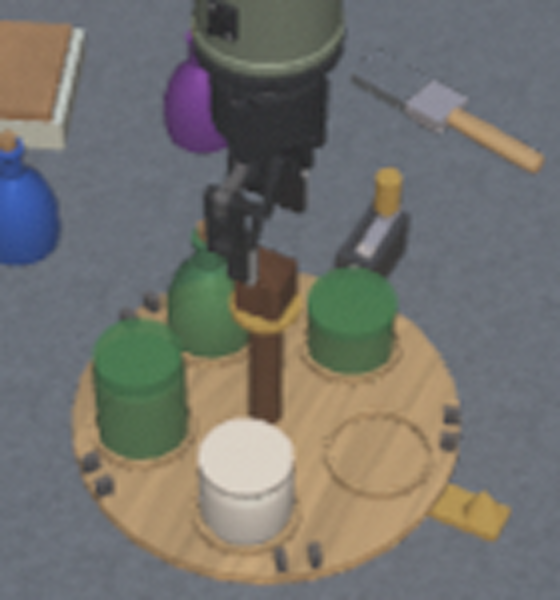

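The gripper is above the square knob (crop (268,280)), with the jars undisturbed. I go down and grip.

```bash
python3 -m jog '{"offset":[[0.05,0,0.25],[0,0,0.25],[0,0,0.25],[0,0,0.25],[0,0,0.25],[0,0,0.25],[0,0,0.25],[0,0,0.1],[0,0,0],[0,0,0]],"turn":[-0.05,0,0,0,0,0,0,0,0,0]}'
python3 -m jog '{"offset":[[0,0,0],[0,0,0],[0,0,0],[0,0,0],[0,0,0],[0,0,0],[0,0,0],[0,0,0],[0,0,0],[0,0,0]],"turn":[0,0,0,0,0,0,0,0,0,0]}' 0
python3 -c "
from h import *
delta(.507,-.06,.181,175.9);print(bot.state()['torque'])"
```

```text
time_s: 11.18
tcp_pos: [0.5069, -0.0601, 0.1812]
ee_rot: [180.0, -0.0, 175.7]
ft_force: [0.3, -0.2, 0.7]
width: 0.816
grip_force: 0.0
time_s: 12.02
tcp_pos: [0.5071, -0.0594, 0.1819]
ee_rot: [180.0, 0.0, 175.7]
ft_force: [-4.1, 5.0, 8.1]
width: 0.411
grip_force: 60.8
t 12.0167 p [ 0.5071 -0.0594  0.1819] rot [180.    0.  175.7] q7 59.3
rows total x,y,z (25mm): [ 0.004 -0.023  0.034] turn(6deg): -0.031
[ 1.00933488  0.56703323 -0.0083348 ]
```

Gripped at 36 mm, with only a small load. I turn clockwise (+turn) gently, 24 units in all.

```bash
python3 -m jog '{"offset":[[0,0,0],[0,0,0],[0,0,0],[0,0,0],[0,0,0],[0,0,0],[0,0,0],[0,0,0],[0,0,0],[0,0,0]],"turn":[0.1,0.2,0.3,0.4,0.5,0.5,0.5,0.5,0.5,0.5]}'
python3 -m jog '{"offset":[[0,0,0],[0,0,0],[0,0,0],[0,0,0],[0,0,0],[0,0,0],[0,0,0],[0,0,0],[0,0,0],[0,0,0]],"turn":[0.5,0.5,0.5,0.5,0.5,0.5,0.4,0.3,0.2,0.1]}'
python3 -c "
from h import *
s=bot.state();print(s['joint_positions'],s['torque'])"
```

```text
time_s: 12.85
tcp_pos: [0.5074, -0.0585, 0.1818]
ee_rot: [179.9, 0.0, 151.6]
ft_force: [-0.9, 10.5, 4.1]
width: 0.411
grip_force: 60.3
time_s: 13.68
tcp_pos: [0.508, -0.0578, 0.1818]
ee_rot: [179.8, -0.0, 127.7]
ft_force: [5.0, 13.9, 1.1]
width: 0.411
grip_force: 59.8
[ 25.2272628   27.85318184 -33.43431661 111.30805969  20.55325045
  46.61389254  18.27989492] [ 2.50570267 -0.6231288   0.14058264]
```

```bash
python3 -m jog '{"offset":[[0.03,0.06,0],[0,0,0],[0,0,0],[0,0,0],[0,0,0],[0,0,0],[0,0,0],[0,0,0],[0,0,0],[0,0,0]],"turn":[0.1,0.2,0.3,0.4,0.5,0.5,0.5,0.5,0.5,0.5]}'
python3 -m jog '{"offset":[[0,0,0],[0,0,0],[0,0,0],[0,0,0],[0,0,0],[0,0,0],[0,0,0],[0,0,0],[0,0,0],[0,0,0]],"turn":[0.5,0.5,0.5,0.5,0.5,0.5,0.4,0.3,0.2,0.1]}'
python3 -c "
from h import *
s=bot.state();print(s['joint_positions'],s['torque'])"
```

```text
time_s: 14.52
tcp_pos: [0.5089, -0.0573, 0.1819]
ee_rot: [179.8, -0.0, 103.6]
ft_force: [8.0, 7.1, -0.8]
width: 0.411
grip_force: 59.8
time_s: 15.35
tcp_pos: [0.5098, -0.0572, 0.1819]
ee_rot: [179.8, -0.1, 79.7]
ft_force: [15.0, 6.2, -7.0]
width: 0.414
grip_force: 60.5
[ 16.22808547  26.06514228 -21.4570341  111.60133676  13.15622377
  44.40859893 -22.96779215] [ 1.25815189 -2.39345215  0.17214635]
```

```bash
python3 -m jog '{"offset":[[0.03,0.06,0],[0,0,0],[0,0,0],[0,0,0],[0,0,0],[0,0,0],[0,0,0],[0,0,0],[0,0,0],[0,0,0]],"turn":[0.1,0.2,0.3,0.4,0.5,0.5,0.5,0.5,0.5,0.5]}'
python3 -m jog '{"offset":[[0,0,0],[0,0,0],[0,0,0],[0,0,0],[0,0,0],[0,0,0],[0,0,0],[0,0,0],[0,0,0],[0,0,0]],"turn":[0.5,0.5,0.5,0.5,0.5,0.5,0.4,0.3,0.2,0.1]}'
python3 -m jog '{"offset":[[0,0,0],[0,0,0],[0,0,0],[0,0,0],[0,0,0],[0,0,0],[0,0,0],[0,0,0],[0,0,0],[0,0,0]],"turn":[0,0,0,0,0,0,0,0,0,0]}'
python3 - <<'E'
from h import *
s=bot.state();print(s['joint_positions'],s['torque'],s['ee_rot'])
a=snap('side','s4.png'); b=snap('top','t4.png')
a=a[120:270,200:340];b=b[140:290,200:340]
cv2.imwrite('pics/c6.png',cv2.resize(np.hstack([a,b])[:,:,::-1],None,fx=2.85,fy=2.85,interpolation=cv2.INTER_CUBIC))
E
```

```text
time_s: 16.18
tcp_pos: [0.5108, -0.0576, 0.1819]
ee_rot: [179.9, -0.1, 55.6]
ft_force: [10.1, 2.2, -2.6]
width: 0.414
grip_force: 61.1
time_s: 17.02
tcp_pos: [0.5114, -0.0583, 0.1819]
ee_rot: [179.9, -0.2, 31.6]
ft_force: [15.2, -2.2, -7.4]
width: 0.415
grip_force: 60.7
time_s: 17.85
tcp_pos: [0.5114, -0.0583, 0.1819]
ee_rot: [179.9, -0.2, 31.7]
ft_force: [14.6, -2.6, -7.6]
width: 0.414
grip_force: 60.7
[  7.06230189  25.23108965  -9.35408147 111.84429107   5.82719278
  43.0899578  -63.96815187] [-0.44355773 -2.63421276 -0.03525657] [179.85682762  -0.23663996  31.6882629 ]
```

View pics/c6.png

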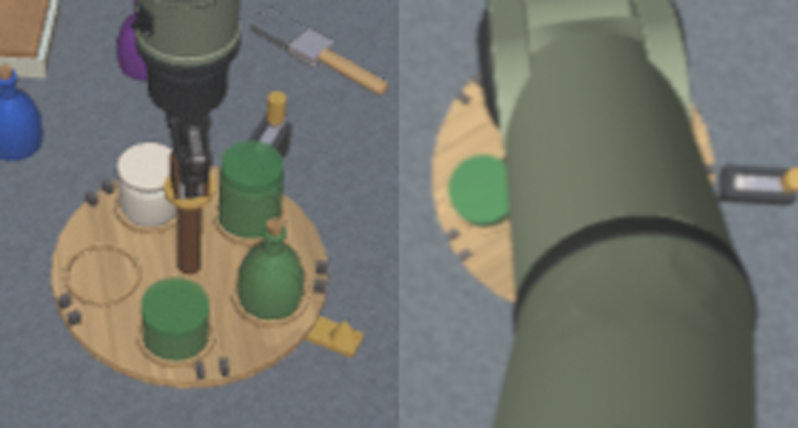

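The demijohn now stands at the front behind the pointer, and the bolt is still out. The lugs repeat every 72°, so I compare their sub-pixel positions with the locked start to check the angle.

Run:
```python
from h import *
C=np.array([.509,-.058])
A={}
for f in('side0.png','s3.png','s4.png'):
    g=cv2.imread('pics/'+f).astype(float); m=np.clip(95-g.max(2),0,60)
    for nm,(x0,y0,x1,y1) in dict(r1=(308,208,318,217),r2=(308,217,318,225),b1=(265,244,274.5,255),b2=(275,243,284,253),l1=(219,220,226.5,228),l2=(221,227,230,236)).items():
        x0,y0,x1,y1=map(int,(x0,y0,x1,y1)); w=m[y0:y1,x0:x1]; v,u=np.mgrid[y0:y1,x0:x1]
        if w.sum()<30: print(f,nm,'none');continue
        u,v=(u*w).sum()/w.sum(),(v*w).sum()/w.sum(); P=plane('side',u,v,.035)[:2]-C
        a=np.rad2deg(np.arctan2(P[1],P[0])); A.setdefault(nm,[]).append(round(a,2))
print(A)
# demijohn position: green foot/cork from side view
P=plane('side',200+272/2.85,120+227/2.85,.145); print('cork',P[:2],'angle from -x',np.rad2deg(np.arctan2(*(C-P[:2])[::-1])),np.hypot(*(P[:2]-C)))
```

```text
{'r1': [np.float64(-161.21), np.float64(-161.22), np.float64(-161.07)], 'r2': [np.float64(-170.91), np.float64(-171.16), np.float64(-170.99)], 'b1': [np.float64(115.88), np.float64(115.88), np.float64(115.83)], 'b2': [np.float64(126.13), np.float64(126.06), np.float64(126.05)], 'l1': [np.float64(43.92), np.float64(43.94), np.float64(43.9)], 'l2': [np.float64(51.81), np.float64(51.74), np.float64(51.75)]}
cork [ 0.41619778 -0.04946656] angle from -x -5.253744502637259 0.09319373448887062
```

The turntable is within about 0.1° of the exact position. It's still, the bolt is out and the grip is holding, so I hand in.

```bash
python3 -c "
from plant import bot
print(bot.hand_in())"
```

```text
the job is handed in; nothing more can be done
None
```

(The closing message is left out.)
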